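# Unlock a toner bottle and find which way its cap opens

### The job

Lift the slotted lock plate off the cap of the square bottle and hang it by its round eye on the post, flat down on the bench, and let go of it. Then take the cap off the square bottle: nobody knows whether it opens clockwise or anticlockwise, so find out by trying, turn it the way that gives, and lift it straight off. Finish while still holding the cap upright in the gripper, at least 5 cm above where it sat; leave the round bottle's cap, the screwdriver and the roller alone.

Things in the scene. Friction and masses are not known exactly. Their poses are not given: they have to be found in the camera images.
- bottle_stand: low dark steel stand fixed to the bench, 130 x 250 x 48 mm, origin at the centre of its underside (on the bench). It holds two white bottles 120 mm apart along its y axis, one at its local y = +60 mm and the other at -60 mm; which is which varies.
- bottle_square: square white bottle, 88 x 88 mm, fixed in the stand, origin at the centre of its underside; its flat shoulder is 118 mm above the bench. The job's bottle.
- bottle_round: round white bottle, 88 mm across, as tall as the square one, fixed in the stand, origin at the centre of its underside. Not to be opened.
- cap_square: black cap of the square bottle, 60 g: skirt and flat disc 56 mm across, 24 mm high, with an upright grip bar on top, 50 mm long (cap's x), 14 mm thick (y), 30 mm high, flat sides. Origin on the axis at the cap's underside, 120 mm above the bench when closed; bar top 54 mm above the origin. Part-turn thread whose hand differs from run to run and cannot be seen.
- cap_square_grip (a point): on the cap's axis in its grip bar, 10 mm below the bar's top; axes as the cap's. Turned the wrong way the cap jams after about 10 degrees; the right way it turns easily, is free to lift at about 45 degrees and meets a stop at about 55. Free, it lifts straight up (neck reaches 21 mm into it); locked, it rises 2 mm at most.
- cap_round: the same kind of cap on the round bottle, same size and height; origin on its axis at its underside. Leave alone.
- lock_plate: loose flat bare-metal plate, 150 (x) x 40 (y) x 4 mm, 90 g, origin at the centre of its underside. A 56 x 20 mm slot at its centre fits over the cap's grip bar; it lies on the disc of the square bottle's cap, 144 mm above the bench. At x = +58 mm a round eye 20 mm across; at x = -50 mm an upright tab to grip it by.
- plate_tab (a point): middle of the plate's upright tab, 26 mm above the plate's underside; the tab is 24 mm long (plate x), 10 mm thick (plate y) and its top is 38 mm above the plate's underside; axes as the plate's
- plate_eye (a point): centre of the plate's eye, 108 mm from the tab along the plate's +x, half way through its thickness
- post: plain upright steel post fixed to the bench, 9 mm thick and 70 mm high with a coned tip, on a thin washer; origin on its axis at the bench
- screwdriver: bystander: screwdriver lying on the bench, about 0.2 m long; leave alone
- roller: bystander: black rubber feed roller 28 mm thick standing upright on a white gear, 150 mm high in all, origin at the centre of its underside; leave alone
There are look-alikes about, which are no part of the job. Leave any red or yellow look-alike of the post alone.

How it is judged:
By the outcome, as a careful person would: the job done as asked, in the order asked, and still so for the second after the job is handed in, while the arm keeps its last pose, push and grip.
It also fails if it takes over 56 s, if anything falls off the work surface, if the arm or the gripper's body presses on something with over 40 N, if the wrist force passes 120 N, or if a joint passes its speed limit or range.

### The arm

A 7-joint arm with a two-finger parallel gripper is mounted at the origin on the work surface. World frame = base frame: x ahead of the robot, y to its left, z up, the work surface at z = 0. Lengths are in m, angles in rad, forces in N, time in s.
With the tool pointing down it reaches from about 0.425 to 0.925 m from the base axis. Payload 6.8 kg.
Tool frame: the origin (TCP) lies midway between the tips of the shut fingers; the grasp point (between the pads) lies 19 mm behind it; x points along the fingers, y is the direction in which the jaws open and shut, and the axes are right-handed (so a half turn about x gives the same grasp; the last joint's range is limited). The gripper opens to 85 mm and grips with 20 to 120 N. Pads are 22 mm wide; open, the fingers measure 114 mm over their backs; the gripper's body (76 mm by 85 mm) begins 54 mm behind the grasp point. The pads swing forward as they close: fully open they stand 13 mm farther back than shut.
Start: joints at [-1.327, 0.477, 0.022, 1.555, -0.011, 1.109, -0.083], TCP at [0.233, 0.634, 0.195] pointing down, gripper open.
Joint ranges: [-2.96, 2.96], [-0.34, 2.1], [-1.41, 1.46], [0.24, 2.44], [-1.37, 4.51], [0.17, 1.92], [-2.96, 2.96]. Speed limits (rad/s): [2.39, 2.39, 3.14, 3.14, 3.14, 3.14, 3.14].

### API

Orientations are given as a rotation vector (axis times angle).
In Python, from bench import r, viewer, nets gives the robot as it stands.
- The arm moves only by the shell command python3 -m pendant 'ROWS' [FORCE]. ROWS is JSON, one flat list of numbers, 5 for each row, row after row: the finger opening in mm, from 0 to 85.4, then the shift along the tool's x, y, z in mm, then the turn about the tool's x in rad. A call has 1 to 20 rows; each row shifts and turns the commanded pose from where the row before left it, along the tool's axes as they then stand; what a row does not reach is not made up. A row lasts 1/8 s, in which the tool goes at most 62.5 mm and 10.7 degrees, less where a joint would pass 70% of its speed; a pose out of reach is approached as far as the arm can. A call with a gripper value outside its range is refused whole. The fingers move at their own pace and stop on an object; FORCE is the grip in N (left out, the last holds). Time passes only in rows, so rows that do not move let the fingers close. It gives the time, the measured TCP pose, the force and the opening at its end, in the units of the state.
- r.get_obs(): the state, without advancing time (a new reading comes with each control period).
- viewer.grab_frame(name): name is "side" or "top" or "wrist"; returns (picture, depth): 420x560x3 uint8, red, green, blue; 420x560 float32, m along the optical axis (not along the pixel's ray), 0 where there is no reading.
- viewer.calibration(name): a dict with "mtx" (3x3 intrinsics, pixels), "world_to_cam" (4x4, takes a point from world to camera coordinates). Camera axes: x right, y up, looking along -z (the intrinsics and any distortion apply to the point x, -y, -z); pixel columns grow to the right and rows downward; lengths in m; the calibration is good to about 2 mm. A picture is of the moment at which its call begins: read the wrist's pose just before it. calibration takes no time and is no camera call; for the wrist camera it gives the pose at the moment of the call.
- r.hand_in(): hands the job in, once; it reports no verdict.
Trained networks look in the newest picture that a camera, given by its name, has taken for a name from the list of things; names that differ only in an ending like _2 or _b are one class to them, and where a whole thing is asked for, a point or a joint stands for the part that bears it (a point fixed in the world has none). Each returns a list of dicts, best first, with "score" (0 to 1); they miss things now and then, are a little off and sometimes report something else, mostly with a low value. They report only what shows in the picture. A call takes as long as a camera call. They do not tell look-alikes from the thing itself.
- nets.look_for(name, camera): "location" ([x, y, z] in m, in world coordinates, good to about 4 mm: the middle of the surface that is visible of it).
- nets.silhouettes(name, camera): "mask" (420x560 bool, what is visible of it).
The state is a dict: "clock": time; "joints": joint angles; "qvel": joint speeds; "tau": joint torques, N m; "tcp_pos": TCP position; "orientation": TCP orientation; "contact_force": force on the tool from outside, world axes, zero at the start; "moment": the same for the moment, N m; "grip_width": finger opening in m.
Only numpy, scipy, OpenCV 4.12 (cv2) and the standard library are available. Lean on these libraries where they do the work, as an engineer would, in place of code of your own. Each camera call takes 0.05 s, during which the arm holds its last target. There are 200 camera calls.

## Working session

There is one attempt and no reset: what is moved stays moved. The work goes in short steps, Python scripts to look and compute and a shell command to move; the robot and the scene stay as the last step left them, time stands still between calls to the robot, and variables do not carry over. Pictures are saved under pics/ and viewed, about 8 in all and at most 12, crops included, and the job is handed in when it is done.

```bash
ls; mkdir -p pics
cat > h.py <<'E'
import numpy as np, cv2
from bench import r, viewer, nets
from scipy.spatial.transform import Rotation as R
def grab(n):
    c=viewer.calibration(n); p,d=viewer.grab_frame(n); return p,d,c
def cloud(d,c):
    K=c['mtx']; v,u=np.mgrid[:d.shape[0],:d.shape[1]]
    x=(u-K[0,2])/K[0,0]*d; y=(v-K[1,2])/K[1,1]*d
    P=np.stack([x,-y,-d,np.ones_like(d)],-1)
    W=P@np.linalg.inv(c['world_to_cam']).T
    return W[...,:3]
def proj(p,c):
    q=c['world_to_cam']@np.r_[p,1]; K=c['mtx']
    return np.array([K[0,0]*q[0]/-q[2]+K[0,2],K[1,1]*-q[1]/-q[2]+K[1,2]])
def save(p,n): cv2.imwrite('pics/'+n,p[...,::-1])
E
python3 - <<'E'
from h import *
a,da,ca=grab('side'); b,db,cb=grab('top')
save(np.hstack([cv2.resize(a,(400,300)),cv2.resize(b,(400,300))]),'both.png')
save(b,'top.png');save(a,'side.png')
print(ca,cb)
for cam in ['top','side']:
  for n in ['lock_plate','plate_tab','plate_eye','post','cap_square_grip','cap_square','cap_round','bottle_square','bottle_round','bottle_stand','roller','screwdriver']:
    c=cb if cam=='top' else ca
    for o in nets.look_for(n,cam)[:4]: print(cam,n,round(o['score'],2),np.round(o['location'],3),proj(o['location'],c).round())
o=r.get_obs();print(o)
E
```

```text
pics
{'mtx': array([[455.16524675,   0.        , 276.03813019],
       [  0.        , 455.16524675, 207.35890799],
       [  0.        ,   0.        ,   1.        ]]), 'world_to_cam': array([[-0.95764085, -0.287304  ,  0.01950437,  0.55743692],
       [ 0.22805117, -0.71529537,  0.6605643 , -0.14693642],
       [-0.17583139,  0.63703135,  0.75051608, -0.9853111 ],
       [ 0.        ,  0.        ,  0.        ,  1.        ]])} {'mtx': array([[394.29093672,   0.        , 276.08157498],
       [  0.        , 394.29093672, 208.34221686],
       [  0.        ,   0.        ,   1.        ]]), 'world_to_cam': array([[ 0.00760345, -0.9993518 ,  0.03518774,  0.05852499],
       [ 0.99479783,  0.01113417,  0.10125862, -0.57771548],
       [-0.10158477,  0.03423477,  0.99423765, -0.9772711 ],
       [ 0.        ,  0.        ,  0.        ,  1.        ]])}
top lock_plate 0.77 [ 0.505 -0.153  0.147] [374. 236.]
top plate_tab 0.7 [ 0.503 -0.15   0.143] [372. 237.]
top plate_eye 0.78 [ 0.506 -0.152  0.15 ] [374. 235.]
top plate_eye 0.48 [ 0.516 -0.151  0.157] [374. 231.]
top post 0.58 [ 0.548 -0.042 
[... 1696 characters left out ...]
97 [0.457 0.383 0.018] [282. 379.]
{'clock': 1.3, 'joints': array([-1.32706177,  0.47698234,  0.02244825,  1.55541695, -0.01147458,
        1.10929289, -0.08310089]), 'qvel': array([ 0.00031373,  0.0010353 ,  0.00041799,  0.00071834,  0.00107772,
       -0.00155234, -0.00121462]), 'tau': array([-1.48804716e-04, -5.96318901e+01,  1.60636995e+00, -2.81547886e+01,
        1.25412436e-02,  1.61377906e-03, -5.31074278e-07]), 'tcp_pos': array([0.23265403, 0.63365283, 0.19481353]), 'orientation': array([ 0.27613421,  1.55306946, -0.27609218]), 'contact_force': array([ 0.21168968,  0.08383287, -0.01639703]), 'moment': array([ 0.05046409, -0.00667187, -0.02918621]), 'grip_width': 0.08539919793984618}
```

View pics/top.png

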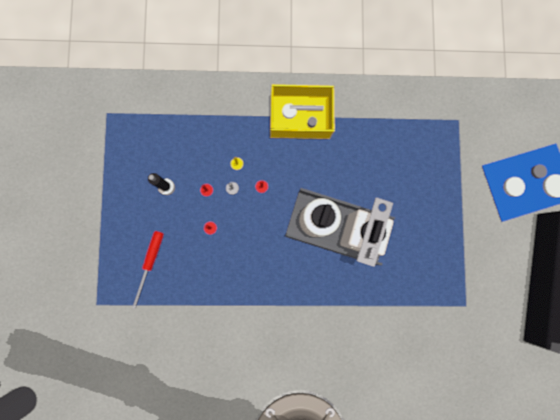

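View pics/side.png

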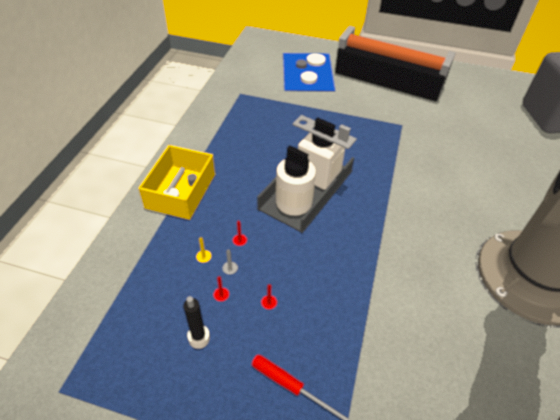

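The top view shows the plate over the square cap at (375,230), with its eye at (382,207) and its tab end near (366,258). Candidates for the post are grey (232,188), red (207,190), (262,186) and (210,228), and yellow (237,163). I choose the plain grey one at (232,188). Next I check that choice in a close crop and measure geometry.

```bash
cat >> h.py <<'E'
def ray(uv,c,z):
    K=c['mtx']; iv=np.linalg.inv(c['world_to_cam'])
    d=iv[:3,:3]@np.array([(uv[0]-K[0,2])/K[0,0],-(uv[1]-K[1,2])/K[1,1],-1]); o=iv[:3,3]
    return o+d*(z-o[2])/d[2]
def axes():
    o=r.get_obs(); M=R.from_rotvec(o['orientation']).as_matrix(); return o,M
E
python3 - <<'E'
from h import *
a,da,ca=grab('side'); b,db,cb=grab('top')
Wt=cloud(db,cb);Ws=cloud(da,ca)
c1=cv2.resize(b[185:275,290:410],(480,360),interpolation=2); c2=cv2.resize(a[215:315,180:300],(400,333),interpolation=2)
im=np.zeros((600,800,3),np.uint8); im[:300,:400]=cv2.resize(c1,(400,300)); im[:333,400:]=c2
c3=cv2.resize(a[110:190,280:370],(300,267),interpolation=2); im[333:,:300]=c3
c4=cv2.resize(b[150:240,190:280],(260,260),interpolation=2); im[335:595,320:580]=c4
save(im,'crop1.png')
for n,W,I in [('top',Wt,b),('side',Ws,a)]:
    m=(W[...,2]>.141)&(W[...,2]<.156)&(abs(W[...,0]-.51)<.12)&(abs(W[...,1]+.15)<.07)
    m2=m&(I.max(-1)>90)
    P=W[m2]; print(n,len(P),P.mean(0)); 
    if len(P)>5: print(cv2.minAreaRect(P[:,:2].astype(np.float32)), np.median(P[:,2]))
    t=(W[...,2]>.158)&(W[...,2]<.2)&(abs(W[...,0]-.51)<.12)&(abs(W[...,1]+.12)<.15)
    for lab,mm in [('dark',t&(I.max(-1)<70)),('light',t&(I.max(-1)>90))]:
        k,L=cv2.connectedComponents(mm.astype(np.uint8))
        for i in range(1,k):
            Q=W[L==i]
            if len(Q)>4: print(lab,len(Q),Q.mean(0).round(4),Q.max(0).round(3),Q.min(0).round(3), np.round(cv2.minAreaRect(Q[:,:2].astype(np.float32))[2],1))
    s=(W[...,2]>.015)&(W[...,2]<.09)&(W[...,0]>.5)&(W[...,0]<.72)&(W[...,1]>.07)&(W[...,1]<.28)
    k,L=cv2.connectedComponents(s.astype(np.uint8))
    for i in range(1,k):
        Q=W[L==i]; print('post',len(Q),Q.mean(0).round(4),I[L==i].mean(0).round(),Q[:,2].max().round(3))
o,M=axes();print(o['clock'],M.round(3))
E
```

```text
top 855 [ 0.51552623 -0.15454566  0.14675793]
((0.5146315693855286, -0.15830035507678986), (0.050319403409957886, 0.15008677542209625), 72.72679901123047) 0.14684027815570344
dark 153 [ 0.5478 -0.0394  0.1716] [ 0.571 -0.027  0.176] [ 0.525 -0.052  0.158] 71.3
dark 132 [ 0.5145 -0.1522  0.171 ] [ 0.538 -0.142  0.178] [ 0.491 -0.165  0.159] 70.8
light 11 [ 0.5714 -0.049   0.1717] [ 0.574 -0.042  0.175] [ 0.567 -0.054  0.164] 53.5
light 31 [ 0.5136 -0.1606  0.172 ] [ 0.537 -0.15   0.175] [ 0.491 -0.168  0.167] 73.0
light 73 [ 0.4676 -0.1391  0.1779] [ 0.48  -0.133  0.183] [ 0.456 -0.147  0.16 ] 73.8
post 24 [0.6959 0.1665 0.0491] [165. 145.  21.] 0.073
post 21 [0.636  0.1016 0.0511] [160.  31.  29.] 0.07
post 19 [0.6307 0.1777 0.0508] [126. 124. 125.] 0.069
post 24 [0.6252 0.2436 0.0495] [148.  27.  27.] 0.07
post 19 [0.5268 0.2311 0.0492] [154.  28.  25.] 0.071
side 529 [ 0.5128884  -0.14923777  0.14717626]
((0.5140225887298584, -0.15598315000534058), (0.04569276049733162, 0.15038640797138214), 73.05271911621094) 0.14718907776508183
dark 156 [ 0.5142 -0.1508  0.1686] [ 0.537 -0.141  0.175] [ 0.492 -0.166  0.158] 69.4
dark 178 [ 0.5497 -0.0361  0.1684] [ 0.573 -0.025  0.176] [ 0.526 -0.051  0.158] 70.0
light 121 [ 0.4662 -0.1375  0.1722] [ 0.479 -0.132  0.183] [ 0.454 -0.146  0.158] 83.8
light 5 [ 0.4901 -0.1502  0.1629] [ 0.491 -0.146  0.167] [ 0.489 -0.153  0.16 ] 71.8
light 14 [ 0.5333 -0.0404  0.1713] [ 0.548 -0.035  0.174] [ 0.524 -0.046  0.163] 66.1
post 67 [0.6362 0.1039 0.0434] [149.  34.  48.] 0.07
post 66 [0.696  0.1701 0.0438] [177. 143.  30.] 0.07
post 68 [0.6307 0.1814 0.043 ] [115. 114. 115.] 0.068
post 68 [0.6249 0.248  0.0458] [150.  28.  40.] 0.071
post 65 [0.5259 0.2363 0.0436] [157.  25.  33.] 0.071
1.4 [[-0.     0.345  0.939]
 [ 0.     0.939 -0.345]
 [-1.     0.    -0.   ]]
```

View pics/crop1.png

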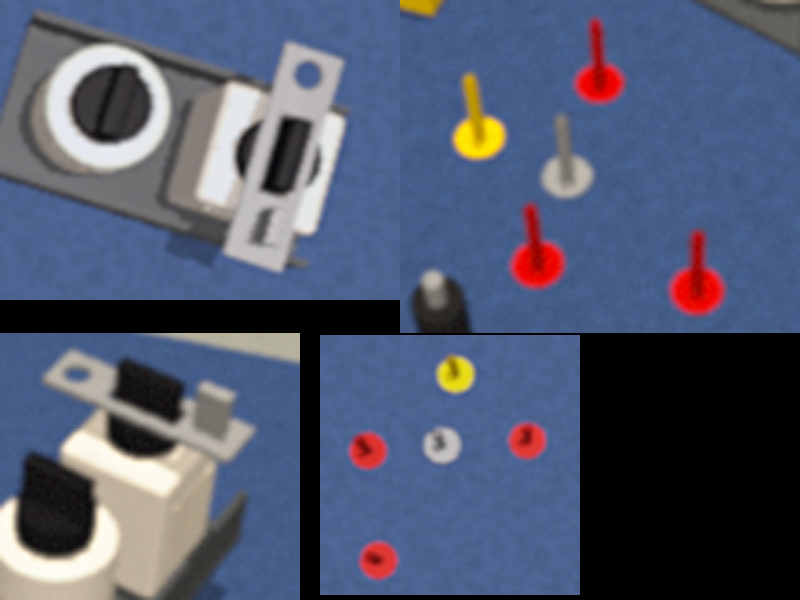

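The crops confirm the choice: the post is the grey one at crop (567,175), at about (0.631, 0.179), with reds and the yellow around it. The plate runs at about -17°, with its tab at (0.467,-0.138) and its eye away from the robot. I move to above the tab.

```bash
python3 -m pendant '[50,-8,-31.1,36.35,0, 50,-8,-31.1,36.35,0, 50,-8,-31.1,36.35,0, 50,-8,-31.1,36.35,0, 50,-8,-31.1,36.35,0, 50,-8,-31.1,36.35,0, 50,-8,-31.1,36.35,0, 50,-8,-31.1,36.35,0, 50,0,-43.9,21.7,0, 50,0,-43.9,21.7,0, 50,0,-43.9,21.7,0, 50,0,-43.9,21.7,0, 50,0,-43.9,21.7,0, 50,0,-43.9,21.7,0, 50,0,-43.9,21.7,0, 50,0,-43.9,21.7,0, 50,0,-43.9,21.7,0, 50,0,0,0,-0.056, 50,0,0,0,0]' 60
python3 - <<'E'
from h import *
o,M=axes();print(o['clock'],o['tcp_pos'],M.round(3),o['joints'].round(2))
a,d,c=grab('wrist');save(a,'w1.png')
W=cloud(d,c)
print((d>0).mean())
for n in ['plate_tab','plate_eye','cap_square_grip']:
    for q in nets.look_for(n,'wrist')[:2]: print(n,q['score'],np.round(q['location'],4),proj(q['location'],c).round())
I=a
m=(W[...,2]>.170)&(W[...,2]<.19)&(I.max(-1)>90)
k,L=cv2.connectedComponents(m.astype(np.uint8))
for i in range(1,k):
    Q=W[L==i]
    if len(Q)>40: print('tab?',len(Q),Q.mean(0).round(4),np.round(cv2.minAreaRect(Q[:,:2].astype(np.float32)),4) if 0 else cv2.minAreaRect(Q[:,:2].astype(np.float32)))
E
```

```text
clock: 3.78
tcp_pos: [0.467, -0.1386, 0.2589]
orientation: [0.233, 1.558, -0.233]
contact_force: [0.2, 0.6, 0.2]
grip_width: 0.05
3.775 [ 0.46699577 -0.13860621  0.25885755] [[ 0.     0.293  0.956]
 [ 0.     0.956 -0.293]
 [-1.     0.     0.   ]] [-0.37  0.1   0.58  1.94 -0.06  1.12  1.51]
0.9962244897959184
plate_tab 0.68 [ 0.4914 -0.1471  0.1444] [284. 215.]
plate_eye 0.81 [ 0.4956 -0.1485  0.1524] [284. 223.]
plate_eye 0.56 [ 0.5202 -0.0553  0.1129] [379. 206.]
cap_square_grip 0.82 [ 0.5122 -0.1529  0.1678] [285. 247.]
tab? 406 [ 0.466  -0.1404  0.1804] ((0.4671937823295593, -0.14064741134643555), (0.00982610322535038, 0.023957915604114532), 73.09891510009766)
```

View pics/w1.png

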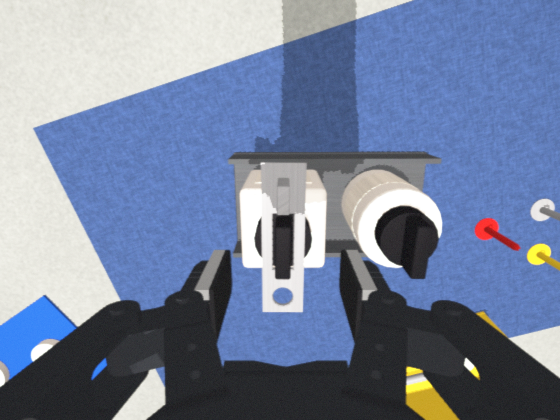

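The wrist view shows the plate along the tool's z, with the tab at (284,195), the eye at (282,296) and the jaws straddling it. The tab top fits 10x24 mm at (0.467,-0.1405). I descend and grip.

```bash
python3 -m pendant '[40,40,-1.5,0,0, 40,40,0,0,0, 40,18,0,0,0, 40,8,0,0,0, 40,0,0,0,0, 5,0,0,0,0, 5,0,0,0,0, 5,0,0,0,0, 5,0,0,0,0]' 60
```

```text
clock: 5.1
tcp_pos: [0.4667, -0.1397, 0.153]
orientation: [0.232, 1.558, -0.232]
contact_force: [0.9, -0.5, 0.2]
grip_width: 0.0049
```

Run:
```python
from h import *
a,d,c=grab('wrist');b,db,cb=grab('side')
im=np.hstack([cv2.resize(a,(400,300)),cv2.resize(b[60:210,250:450],(400,300),interpolation=2)])
save(im,'w2.png'); print(r.get_obs())
```

```text
{'clock': 5.2, 'joints': array([-0.32347891,  0.2372425 ,  0.56846717,  2.06791274, -0.16515767,
        0.87928125,  1.61291   ]), 'qvel': array([ 0.00105845,  0.00254458,  0.00039597,  0.00183518, -0.00120132,
       -0.00120014, -0.00105005]), 'tau': array([-3.04700668e-03, -3.38566947e+01,  4.05618712e+00, -2.39153999e+01,
        1.10973106e-02,  7.73381180e-04, -5.46819210e-04]), 'tcp_pos': array([ 0.4666138 , -0.13974646,  0.15286176]), 'orientation': array([ 0.2323591 ,  1.55815706, -0.23218895]), 'contact_force': array([0.63322679, 0.90735987, 0.38975563]), 'moment': array([ 4.50415648e-02,  2.93345431e-02, -1.82974032e-05]), 'grip_width': 0.004746227017996376}
```

View pics/w2.png

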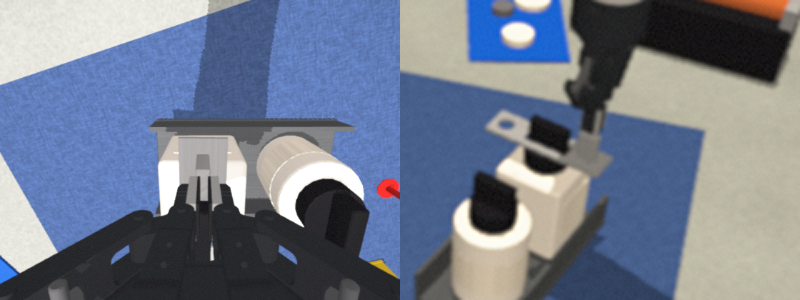

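Run:
```python
from h import *
o,M=axes(); T=o['tcp_pos']
a,d,c=grab('wrist');W=cloud(d,c)
print('tcp px wrist',proj(T,c), 'gp',proj(T+[0,0,.019],c))
for v in range(190,300,8): print(v,[W[v,u].round(3).tolist() for u in (268,276,284,292,300)])
b,db,cs=grab('side');Ws=cloud(db,cs)
print('tcp px side',proj(T,cs),proj(T+[0,0,.019],cs),proj(T+[0,0,.06],cs))
m=(Ws[...,2]>.155)&(Ws[...,2]<.24)&(abs(Ws[...,0]-.467)<.03)&(abs(Ws[...,1]+.14)<.04)
for lo in np.arange(.155,.24,.008):
    q=Ws[m&(Ws[...,2]>lo)&(Ws[...,2]<=lo+.008)]
    if len(q): print(round(lo,3),len(q),q.mean(0).round(3),q.min(0).round(3),q.max(0).round(3))
save(cv2.resize(b[85:165,290:390],(800,640),interpolation=2)[:600],'s3.png')
```

```text
tcp px wrist [285.32066408 235.97956412] gp [285.32345563 249.78653877]
190 [[0.469, -0.158, 0.017], [0.471, -0.15, 0.017], [0.473, -0.143, 0.017], [0.476, -0.136, 0.016], [0.478, -0.128, 0.016]]
198 [[0.444, -0.143, 0.147], [0.445, -0.139, 0.147], [0.447, -0.134, 0.146], [0.447, -0.13, 0.148], [0.449, -0.126, 0.148]]
206 [[0.448, -0.145, 0.147], [0.45, -0.14, 0.147], [0.451, -0.136, 0.148], [0.452, -0.131, 0.147], [0.454, -0.127, 0.147]]
214 [[0.453, -0.146, 0.147], [0.454, -0.142, 0.147], [0.455, -0.137, 0.148], [0.457, -0.133, 0.146], [0.458, -0.128, 0.147]]
222 [[0.458, -0.148, 0.147], [0.455, -0.142, 0.158], [0.456, -0.137, 0.159], [0.457, -0.133, 0.159], [0.463, -0.13, 0.147]]
230 [[0.462, -0.149, 0.148], [0.455, -0.141, 0.171], [0.456, -0.137, 0.171], [0.457, -0.133, 0.171], [0.468, -0.131, 0.147]]
238 [[0.467, -0.151, 0.147], [0.455, -0.141, 0.182], [0.457, -0.137, 0.18], [0.458, -0.134, 0.181], [0.472, -0.132, 0.148]]
246 [[0.472, -0.152, 0.146], [0.459, -0.142, 0.182], [0.46, -0.139, 0.181], [0.461, -0.135, 0.182], [0.477, -0.134, 0.148]]
254 [[0.454, -0.144, 0.201], [0.455
[... 957 characters left out ...]
.171 43 [ 0.472 -0.139  0.175] [ 0.454 -0.157  0.171] [ 0.496 -0.132  0.179]
0.179 22 [ 0.466 -0.138  0.181] [ 0.455 -0.144  0.18 ] [ 0.478 -0.133  0.184]
0.187 14 [ 0.463 -0.133  0.191] [ 0.453 -0.144  0.189] [ 0.478 -0.126  0.194]
0.195 35 [ 0.465 -0.13   0.199] [ 0.453 -0.143  0.195] [ 0.479 -0.122  0.203]
0.203 33 [ 0.464 -0.13   0.208] [ 0.453 -0.146  0.203] [ 0.478 -0.121  0.211]
0.211 41 [ 0.466 -0.129  0.215] [ 0.454 -0.144  0.211] [ 0.479 -0.121  0.219]
0.219 20 [ 0.46  -0.133  0.222] [ 0.453 -0.147  0.219] [ 0.476 -0.12   0.226]
0.227 19 [ 0.459 -0.135  0.232] [ 0.447 -0.161  0.227] [ 0.483 -0.109  0.235]
0.235 36 [ 0.462 -0.127  0.238] [ 0.445 -0.161  0.235] [ 0.485 -0.103  0.24 ]
```

View pics/s3.png

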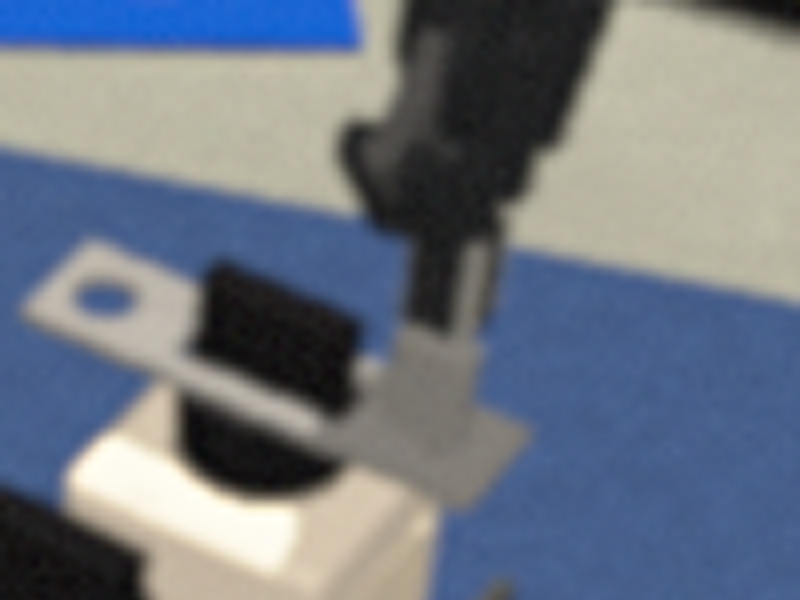

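The side crop shows the closed fingers ending just above the tab's top, at crop (450,330), z about 0.187. The reported TCP there is 0.153, so the true tips sit about 33 mm above it. I'll trust the pictures: open, go down about 30 mm more, close and check.

```bash
python3 -m pendant '[40,0,0,0,0, 40,0,0,0,0, 40,0,0,0,0, 40,15,0,0,0, 40,9,0,0,0, 40,5,0,0,0, 5,0,0,0,0, 5,0,0,0,0, 5,0,0,0,0, 5,0,0,0,0]' 60
python3 - <<'E'
from h import *
b,db,cs=grab('side');Ws=cloud(db,cs)
m=(Ws[...,2]>.145)&(Ws[...,2]<.24)&(abs(Ws[...,0]-.467)<.013)&(abs(Ws[...,1]+.14)<.04)
for lo in np.arange(.147,.21,.006):
    q=Ws[m&(Ws[...,2]>lo)&(Ws[...,2]<=lo+.006)]
    if len(q): print(round(lo,3),len(q),q.mean(0).round(3),q.min(0).round(3),q.max(0).round(3))
E
```

```text
clock: 6.55
tcp_pos: [0.4667, -0.1397, 0.1239]
orientation: [0.232, 1.558, -0.232]
contact_force: [1.1, -0.5, -1.1]
grip_width: 0.0092
0.147 48 [ 0.466 -0.132  0.149] [ 0.454 -0.152  0.147] [ 0.479 -0.116  0.153]
0.153 8 [ 0.463 -0.134  0.156] [ 0.455 -0.138  0.153] [ 0.474 -0.13   0.158]
0.159 13 [ 0.464 -0.131  0.162] [ 0.455 -0.141  0.16 ] [ 0.479 -0.127  0.165]
0.165 19 [ 0.465 -0.129  0.168] [ 0.455 -0.138  0.167] [ 0.479 -0.122  0.171]
0.171 24 [ 0.466 -0.126  0.174] [ 0.454 -0.14   0.171] [ 0.477 -0.119  0.177]
0.177 25 [ 0.465 -0.126  0.18 ] [ 0.455 -0.14   0.177] [ 0.477 -0.12   0.183]
0.183 30 [ 0.466 -0.127  0.186] [ 0.456 -0.144  0.183] [ 0.479 -0.12   0.189]
0.189 16 [ 0.463 -0.13   0.191] [ 0.454 -0.142  0.189] [ 0.478 -0.122  0.195]
0.195 9 [ 0.463 -0.143  0.198] [ 0.455 -0.151  0.195] [ 0.473 -0.125  0.201]
0.201 14 [ 0.459 -0.128  0.204] [ 0.454 -0.148  0.201] [ 0.468 -0.107  0.207]
0.207 27 [ 0.466 -0.113  0.21 ] [ 0.455 -0.143  0.208] [ 0.479 -0.1    0.213]
```

```bash
python3 -m pendant '[5,-6,0,0,0, 5,-12,0,0,0, 5,-15,0,0,0, 5,-20,0,0,0, 5,-17,0,0,0, 5,0,0,0,0]' 80
python3 - <<'E'
from h import *
o,M=axes();print(o['clock'],o['joints'].round(2))
for n in ['side','top']:
    b,db,cs=grab(n);Ws=cloud(db,cs)
    m=(Ws[...,2]>.195)&(Ws[...,2]<.225)&(Ws[...,0]>.49)&(Ws[...,0]<.62)&(abs(Ws[...,1]+.15)<.05)&(b.max(-1)>90)
    P=Ws[m];A=np.c_[P[:,:2],np.ones(len(P))];co=np.linalg.lstsq(A,P[:,2],rcond=None)[0]
    u=np.array([.956,-.292]);
    print(n,len(P),P.mean(0),'slope along',co[:2]@u,'across',co[:2]@[.292,.956],cv2.minAreaRect(P[:,:2].astype(np.float32)),'reach',(P[:,:2]@u).max()-o['tcp_pos'][:2]@u)
E
```

```text
clock: 7.35
tcp_pos: [0.4678, -0.1399, 0.1957]
orientation: [0.233, 1.555, -0.231]
contact_force: [0.3, -0.7, -1.4]
grip_width: 0.0082
7.35 [-0.35  0.17  0.59  2.02 -0.12  0.97  1.57]
side 421 [ 0.54222346 -0.16087037  0.2188025 ] slope along 0.011107933200617726 across 0.001258311181545577 ((0.5370094776153564, -0.16098375618457794), (0.044119980186223984, 0.10867763310670853), 72.9452133178711) reach 0.1265566651173446
top 619 [ 0.5466072  -0.16243608  0.21763534] slope along 0.007559526542575189 across 0.00391622882829783 ((0.5370591282844543, -0.1612517088651657), (0.04122288152575493, 0.10664547234773636), 72.67048645019531) reach 0.12558469634217145
```

The plate is level and its end reaches 125 mm from the TCP, so the eye is 108 mm ahead of it. I carry it over to the post and turn it +35°, so the tab lands in the free gap.

```bash
python3 -m pendant '[5,0,20,-2,0, 5,0,45,-4,0, 5,0,50,-4.3,0, 5,0,50,-4.5,0, 5,0,50,-4.5,0, 5,0,45,-4,0, 5,0,30.6,-2.5,0, 5,0,0,0,-0.12, 5,0,0,0,-0.15, 5,0,0,0,-0.15, 5,0,0,0,-0.12, 5,0,0,0,-0.071, 5,0,0,0,0, 5,0,0,0,0]'
cat > eye.py <<'E'
from h import *
from scipy.optimize import least_squares
# fit plate outline + eye from coloured depth
o,M=axes();T=o['tcp_pos'];u=M[:2,2];v=M[:2,1]
print(o['clock'],T.round(4),'u',u.round(3),'ang',np.degrees(np.arctan2(u[1],u[0])).round(2))
ims=[]
for n in ['side','top']:
    b,d,c=grab(n);W=cloud(d,c);ims.append(b)
    z0=T[2]+.0235
    rel=W[...,:2]-T[:2];s=rel@u;t=rel@v
    m=(abs(W[...,2]-z0)<.008)&(s>.02)&(s<.14)&(abs(t)<.035)
    print(n,m.sum(),'z',np.median(W[m][:,2]).round(4),'end',np.percentile(s[m],98).round(4),'t mid',((np.percentile(t[m],2)+np.percentile(t[m],98))/2).round(4))
    # eye: non-plate pixels whose ray meets plate plane inside window
    uu,vv=np.meshgrid(range(560),range(420));K=c['mtx'];iv=np.linalg.inv(c['world_to_cam'])
    D=np.stack([(uu-K[0,2])/K[0,0],-(vv-K[1,2])/K[1,1],-np.ones_like(uu)],-1)@iv[:3,:3].T
    zt=np.median(W[m][:,2]);P=iv[:3,3]+D*((zt-iv[2,3])/D[...,2])[...,None]
    rp=P[...,:2]-T[:2];h=(~m)&(np.hypot(rp@u-.108,rp@v)<.0145)
    k,L=cv2.connectedComponents(h.astype(np.uint8))
    for i in range(1,k):
        if (L==i).sum()>8: print(' hole',(L==i).sum(),'s',(rp@u)[L==i].mean().round(4),'t',(rp@v)[L==i].mean().round(4),'world',P[L==i].mean(0).round(4))
E
python3 eye.py
python3 - <<'E'
from h import *
b,d,c=grab('top');a,e,k=grab('side')
for p in ([.631,.179,.07],[.631,.179,.002]): print(proj(p,c),proj(p,k))
save(np.hstack([cv2.resize(b[140:260,180:340],(400,300),interpolation=2),cv2.resize(a[180:330,160:360],(400,300),interpolation=2)]),'e1.png')
E
```

```text
clock: 9.2
tcp_pos: [0.5263, 0.1456, 0.1933]
orientation: [-0.246, 1.558, 0.246]
contact_force: [-0.2, 0.1, -1.2]
grip_width: 0.0083
9.2 [0.5263 0.1456 0.1933] u [0.951 0.309] ang 17.97
side 778 z 0.2165 end 0.1242 t mid 0.0004
 hole 57 s 0.1083 t 0.0019 world [0.6288 0.1808 0.2165]
top 52 z 0.2165 end 0.1265 t mid -0.0005
 hole 148 s 0.1075 t -0.0001 world [0.6286 0.1787 0.2165]
[229.90158488 184.21753017] [228.59901992 248.89261064]
[232.01016312 188.42360875] [230.45210197 267.57826923]
```

View pics/e1.png

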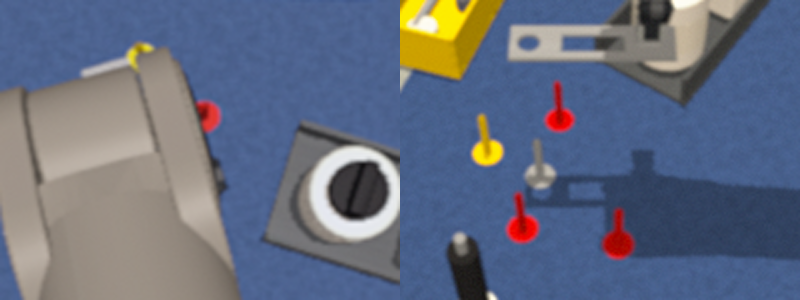

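The side view shows the eye at about (528,42) over the grey post at (540,160). By the numbers the eye is at (0.629,0.179), so I shift +2.5 mm in x and go down to just above the tip.

```bash
python3 -m pendant '[5,20,-0.8,2.6,0, 5,40,0,0,0, 5,35,0,0,0, 5,20,0,0,0, 5,5,0,0,0, 5,0,0,0,0, 5,0,0,0,0]'
python3 eye.py
python3 - <<'E'
from h import *
a,e,k=grab('side');W=cloud(e,k); w,dw,cw=grab('wrist')
g=(abs(W[...,0]-.632)<.02)&(abs(W[...,1]-.179)<.02)&(W[...,2]>.008)&(W[...,2]<.085)
P=W[g];print(len(P))
for lo in np.arange(.008,.08,.012):
    q=P[(P[:,2]>lo)&(P[:,2]<=lo+.012)]
    if len(q):print(round(lo,3),len(q),q.mean(0).round(4))
for p in ([.632,.1785,.07],[.632,.1785,.002]): print(proj(p,k),proj(p,cw))
save(np.hstack([cv2.resize(w,(400,300)),cv2.resize(a[200:300,170:303],(400,300),interpolation=2)]),'e2.png')
E
```

```text
clock: 10.28
tcp_pos: [0.5302, 0.1461, 0.0749]
orientation: [-0.247, 1.555, 0.248]
contact_force: [0.7, -0.2, -1.3]
grip_width: 0.0082
10.275 [0.5302 0.1461 0.0749] u [0.951 0.31 ] ang 18.05
side 641 z 0.0984 end 0.1241 t mid 0.0006
 hole 56 s 0.1085 t 0.0012 world [0.633  0.1809 0.0984]
top 114 z 0.0983 end 0.1258 t mid -0.0004
 hole 79 s 0.1052 t 0.0002 world [0.6301 0.1789 0.0983]
74
0.008 12 [0.6318 0.1819 0.0136]
0.02 12 [0.6301 0.1815 0.0251]
0.032 18 [0.6307 0.1814 0.0381]
0.044 13 [0.6306 0.1812 0.0495]
0.056 19 [0.6312 0.1808 0.0619]
[228.22592633 248.58394066] [284.26600165 380.64068031]
[230.09747997 267.27623973] [284.4875122  318.85798619]
```

View pics/e2.png

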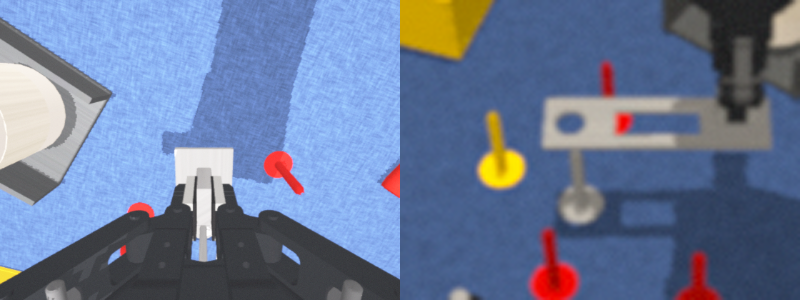

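The post shows at right-panel (578,180), just below and right of the eye at (570,123), as expected while it is still about 25 mm above the tip. A 1 mm correction remains. I lower it in stages, watching the force.

```bash
python3 -m pendant '[5,0,-1,-1,0, 5,12,0,0,0, 5,12,0,0,0, 5,12,0,0,0, 5,8,0,0,0, 5,0,0,0,0]'
python3 - <<'E'
from h import *
a,e,k=grab('side')
save(cv2.resize(a[215:300,180:293],(600,451),interpolation=2),'e3.png')
E
```

```text
clock: 11.22
tcp_pos: [0.5281, 0.1443, 0.0289]
orientation: [-0.248, 1.558, 0.247]
contact_force: [-0.0, 0.7, -0.2]
grip_width: 0.0081
```

View pics/e3.png

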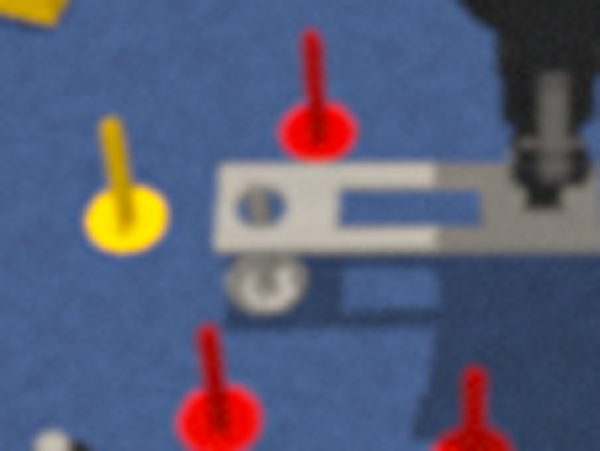

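The grey tip shows inside the eye at (262,205) with no force, so it is threaded. I go on down.

```bash
python3 -m pendant '[5,12,0,1,0, 5,12,0,0,0, 5,10,0,0,0, 5,6,0,0,0, 5,3,0,0,0, 5,0,0,0,0]'
```

```text
clock: 12.02
tcp_pos: [0.5297, 0.1448, -0.0133]
orientation: [-0.247, 1.557, 0.247]
contact_force: [-0.2, 0.3, -0.1]
grip_width: 0.0083
```

```bash
python3 -m pendant '[5,2,0,0,0, 5,1.5,0,0,0, 5,1,0,0,0, 5,0,0,0,0]'
```

```text
clock: 12.52
tcp_pos: [0.5296, 0.1449, -0.0177]
orientation: [-0.247, 1.557, 0.247]
contact_force: [0.1, -0.5, -0.8]
grip_width: 0.008
```

```bash
python3 -m pendant '[5,1.5,0,0,0, 5,0.5,0,0,0, 5,0,0,0,0]'
```

```text
clock: 12.9
tcp_pos: [0.5296, 0.1448, -0.0197]
orientation: [-0.247, 1.557, 0.247]
contact_force: [-0.2, 0.4, -0.3]
grip_width: 0.008
```

```bash
python3 -m pendant '[30,0,0,0,0, 30,0,0,0,0, 30,0,0,0,0, 35,-10,0,0,0, 35,-25,0,0,0, 35,-45,0,0,0, 35,-55,0,0,0, 40,-60,0,0,0, 40,-60,0,0,0, 40,-30,0,0,0, 40,0,0,0,0]'
python3 - <<'E'
from h import *
o,M=axes();print(o['tcp_pos'],o['joints'].round(2))
for n in ['side','wrist']:
    a,e,k=grab(n);W=cloud(e,k)
    m=(abs(W[...,2]-.004)<.006)&(np.hypot(W[...,0]-.58,W[...,1]-.16)<.09)&(a.max(-1)>110)&((a.max(-1).astype(int)-a.min(-1))<40)
    P=W[m];u=np.array([.951,.309])
    A=np.c_[P[:,:2],np.ones(len(P))];co=np.linalg.lstsq(A,P[:,2],rcond=None)[0]
    print(n,len(P),np.median(P[:,2]),cv2.minAreaRect(P[:,:2].astype(np.float32)),'slopes',co[:2])
    if n=='side': s=cv2.resize(a[215:315,180:313],(400,300),interpolation=2)
    else: save(np.hstack([s,cv2.resize(a,(400,300))]),'p1.png')
E
```

```text
clock: 14.28
tcp_pos: [0.5312, 0.1452, 0.2688]
orientation: [-0.245, 1.551, 0.248]
contact_force: [0.2, -0.2, -0.5]
grip_width: 0.0399
[0.53115742 0.14517067 0.26877323] [-0.66  0.2   0.33  1.79 -0.07  1.16  1.58]
side 937 0.0030032180519354856 ((0.5782487392425537, 0.17943596839904785), (0.1563764363527298, 0.1179141253232956), 10.396952629089355) slopes [-0.01107579  0.01184057]
wrist 2368 0.0030977633683879624 ((0.5755262970924377, 0.18654553592205048), (0.1614776849746704, 0.09311890602111816), 17.385272979736328) slopes [-0.00225126  0.00038345]
```

View pics/p1.png

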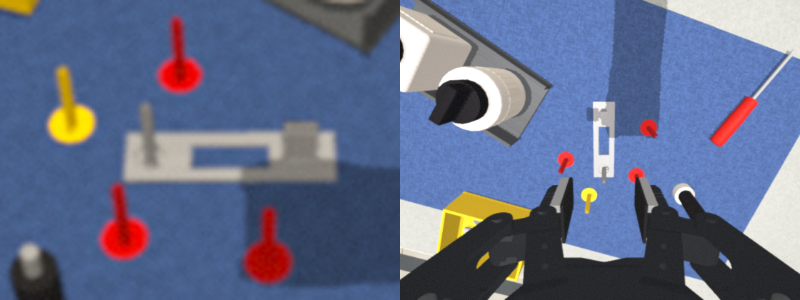

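The right-hand wrist panel and the left side panel agree: the plate lies flat with the grey post through its eye at left (150,150), clear of the reds and the yellow, and it is released. On to the cap.

```bash
python3 -m pendant '[40,0,-25,-10,0, 40,0,-48,-18.5,0, 40,0,-50,-19.5,0, 40,0,-50,-19.5,0, 40,0,-50,-19.5,0, 40,0,-40,-15,0, 40,0,-16.8,-6.5,0, 40,0,0,0,0.15, 40,0,0,0,0.15, 40,0,0,0,0.15, 40,0,0,0,0.161, 40,0,0,0,0, 40,0,0,0,0]'
cat > cap.py <<'E'
from h import *
o,M=axes();print(o['clock'],o['tcp_pos'].round(4),M[:,1].round(3),'yang',np.degrees(np.arctan2(M[1,1],M[0,1])).round(2),o['joints'].round(2))
for n in ['wrist','side','top']:
    a,d,c=grab(n);W=cloud(d,c)
    if n=='wrist': save(a,'wc.png')
    for zc in (.1685,):
        m=(W[...,2]>.1695)&(W[...,2]<.179)&(np.hypot(W[...,0]-.5145,W[...,1]+.154)<.034)
        P=W[m]
        if len(P)>15: print(n,len(P),P.mean(0).round(4),cv2.minAreaRect(P[:,:2].astype(np.float32)))
E
python3 cap.py
```

```text
clock: 16.0
tcp_pos: [0.5127, -0.1546, 0.2645]
orientation: [0.23, 1.56, -0.23]
contact_force: [0.2, -0.6, 0.3]
grip_width: 0.0399
16.0 [ 0.5127 -0.1546  0.2645] [ 0.289  0.957 -0.   ] yang 73.23 [-0.34  0.2   0.61  1.83 -0.12  1.15  1.59]
wrist 941 [ 0.514  -0.1555  0.173 ] ((0.5149697661399841, -0.15565359592437744), (0.01351236179471016, 0.04970259591937065), 72.80805969238281)
side 101 [ 0.5141 -0.1538  0.1727] ((0.5137804746627808, -0.15481668710708618), (0.016553698107600212, 0.048128336668014526), 69.25691986083984)
top 102 [ 0.5085 -0.1531  0.1728] ((0.5087713599205017, -0.1535048484802246), (0.014387624338269234, 0.035929083824157715), 71.32161712646484)
```

The bar top is at (0.515,-0.1555), 13.5x49.7 mm and aligned with the jaws. I descend and grip.

```bash
python3 -m pendant '[40,30,0,2.5,0, 40,40,0,0,0, 40,40,0,0,0, 40,22,0,0,0, 40,10,0,0,0, 40,5,0,0,0, 40,0,0,0,0, 8,0,0,0,0, 8,0,0,0,0, 8,0,0,0,0, 8,0,0,0,0]' 80; python3 -c "
from h import *
o,M=axes();print(o['moment'],np.degrees(np.arctan2(M[1,1],M[0,1])))"
```

```text
clock: 17.52
tcp_pos: [0.5163, -0.1556, 0.1192]
orientation: [0.232, 1.557, -0.232]
contact_force: [-1.1, 0.1, 6.1]
grip_width: 0.012
[0.11779312 0.28527572 0.04718054] 73.05082731593437
```

```bash
cat > st.py <<'E'
from h import *
o,M=axes();print(o['clock'],o['tcp_pos'].round(4),'F',o['contact_force'].round(1),'M',o['moment'].round(2),'yang',np.degrees(np.arctan2(M[1,1],M[0,1])).round(2),'w',o['grip_width'].round(4),o['joints'].round(2)[6])
E
python3 -m pendant '[8,-2,0,0,0, 8,0,0,0,0.05, 8,0,0,0,0.05, 8,0,0,0,0.05, 8,0,0,0,0.05, 8,0,0,0,0]'; python3 st.py
```

```text
clock: 18.27
tcp_pos: [0.5156, -0.1559, 0.1202]
orientation: [0.388, 1.535, -0.389]
contact_force: [1.0, -1.7, -1.0]
grip_width: 0.0121Traceback (most recent call last):
  File "st.py", line 2, in <module>
    o,M=axes();print(o['clock'],o['tcp_pos'].round(4),'F',o['contact_force'].round(1),'M',o['moment'].round(2),'yang',np.degrees(np.arctan2(M[1,1],M[0,1])).round(2),'w',o['grip_width'].round(4),o['joints'].round(2)[6])
                                                                                                                                                                         ^^^^^^^^^^^^^^^^^^^^^
AttributeError: 'float' object has no attribute 'round'
```

```bash
sed -i "s/o\['grip_width'\].round(4)/o['grip_width']/" st.py; python3 -m pendant '[8,0,0,0,0.04, 8,0,0,0,0.04, 8,0,0,0,0]'; python3 st.py
```

```text
clock: 18.65
tcp_pos: [0.5156, -0.156, 0.1202]
orientation: [0.45, 1.523, -0.451]
contact_force: [0.2, -4.5, -2.5]
grip_width: 0.0121
18.65 [ 0.5156 -0.156   0.1202] F [ 0.2 -4.5 -2.5] M [-1.03 -0.27  0.73] yang 57.04 w 0.012061159212631796 1.47
```

```bash
python3 -m pendant '[8,0,0,0,0.06, 8,0,0,0,0.06, 8,0,0,0,0]'; python3 st.py
```

```text
clock: 19.02
tcp_pos: [0.5156, -0.1558, 0.1203]
orientation: [0.539, 1.502, -0.542]
contact_force: [-0.1, -5.0, -1.6]
grip_width: 0.0122
19.025 [ 0.5156 -0.1558  0.1203] F [-0.1 -5.  -1.6] M [-1.25 -0.07  2.42] yang 50.44 w 0.012170478044587712 1.37
```

The moment rises to 2.4 N m, so clockwise looks jammed. I turn back and try anticlockwise.

```bash
python3 -m pendant '[8,0,0,0,-0.1, 8,0,0,0,-0.1, 8,0,0,0,-0.1, 8,0,0,0,-0.1, 8,0,0,0,0]'; python3 st.py;  python3 -m pendant '[8,0,0,0,-0.08, 8,0,0,0,-0.08, 8,0,0,0,-0.08, 8,0,0,0,0]'; python3 st.py
```

```text
clock: 19.65
tcp_pos: [0.5154, -0.1546, 0.1203]
orientation: [0.235, 1.559, -0.232]
contact_force: [-0.7, 0.3, 0.4]
grip_width: 0.0121
19.65 [ 0.5154 -0.1546  0.1203] F [-0.7  0.3  0.4] M [-0.02  0.03 -0.01] yang 72.94 w 0.01212676340985083 1.71
clock: 20.15
tcp_pos: [0.5155, -0.155, 0.1203]
orientation: [0.047, 1.571, -0.045]
contact_force: [-0.9, 0.5, -1.0]
grip_width: 0.0124
20.15 [ 0.5155 -0.155   0.1203] F [-0.9  0.5 -1. ] M [ 0.02  0.   -0.  ] yang 86.63 w 0.01240374365051399 1.91
```

Anticlockwise gives freely, with no moment at 14°. I carry on to about 50°.

```bash
python3 -m pendant '[8,0,0,0,-0.12, 8,0,0,0,-0.13, 8,0,0,0,-0.13, 8,0,0,0,-0.13, 8,0,0,0,-0.12, 8,0,0,0,0]'; python3 st.py; python3 -m pendant '[8,0,0,0,-0.02, 8,0,0,0,-0.02, 8,0,0,0,0]'; python3 st.py
```

```text
clock: 20.9
tcp_pos: [0.5155, -0.1554, 0.1202]
orientation: [-0.446, 1.524, 0.447]
contact_force: [0.5, 0.1, -0.0]
grip_width: 0.0122
20.9 [ 0.5155 -0.1554  0.1202] F [ 0.5  0.1 -0. ] M [-0.05 -0.    0.01] yang 122.68 w 0.012182296133496397 2.47
clock: 21.28
tcp_pos: [0.5156, -0.1555, 0.1203]
orientation: [-0.48, 1.517, 0.481]
contact_force: [0.4, 0.0, -0.7]
grip_width: 0.012
21.275 [ 0.5156 -0.1555  0.1203] F [ 0.4  0.  -0.7] M [ 0.    0.06 -0.01] yang 125.16 w 0.012021532285275185 2.51
```

```bash
python3 -m pendant '[8,-3,0,0,0, 8,-3,0,0,0, 8,0,0,0,0]'; python3 st.py
```

```text
clock: 21.65
tcp_pos: [0.5159, -0.1556, 0.1267]
orientation: [-0.481, 1.516, 0.481]
contact_force: [-0.2, -0.6, -0.8]
grip_width: 0.0123
21.65 [ 0.5159 -0.1556  0.1267] F [-0.2 -0.6 -0.8] M [ 0.01 -0.01  0.02] yang 125.18 w 0.012278098170274738 2.51
```

It lifts without resistance, so I raise it straight up about 90 mm and check.

```bash
python3 -m pendant '[8,-5,0,0,0, 8,-8,0,0,0, 8,-12,0,0,0, 8,-15,0,0,0, 8,-20,0,0,0, 8,-20,0,0,0, 8,-10,0,0,0, 8,0,0,0,0, 8,0,0,0,0]'; python3 st.py
python3 - <<'E'
from h import *
a,e,k=grab('side');W=cloud(e,k);b,f,q=grab('top')
m=(a.max(-1)<75)&(np.hypot(W[...,0]-.515,W[...,1]+.155)<.034)&(W[...,2]>.15)
P=W[m];print(len(P),'lowest dark',np.percentile(P[:,2],[0,2,10]).round(4))
c=P[(P[:,2]<P[:,2].min()+.022)];print('skirt',c.mean(0).round(3),c.min(0).round(3),c.max(0).round(3))
save(np.hstack([cv2.resize(a[40:265,180:480],(400,300)),cv2.resize(b[140:290,190:420],(400,260),interpolation=2)[np.r_[0:260,[0]*40]]]),'f1.png')
E
```

```text
clock: 22.78
tcp_pos: [0.5152, -0.1554, 0.2157]
orientation: [-0.481, 1.518, 0.481]
contact_force: [0.5, -0.1, -0.6]
grip_width: 0.0117
22.775 [ 0.5152 -0.1554  0.2157] F [ 0.5 -0.1 -0.6] M [0.05 0.02 0.04] yang 125.19 w 0.01166938850087809 2.46
1125 lowest dark [0.2162 0.2207 0.2316]
skirt [ 0.512 -0.133  0.229] [ 0.488 -0.156  0.216] [ 0.538 -0.125  0.238]
```

View pics/f1.png

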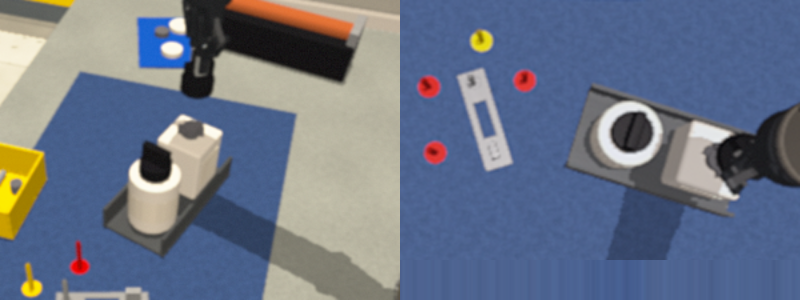

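The cap hangs upright in the gripper at left (197,78) with its underside at z about 0.216, the bare neck shows at (192,128), and the plate lies on its post. I hand in.

```bash
python3 -c "
from bench import r
print(r.hand_in())"
```

```text
the job is handed in; nothing more can be done
None
```

The lock plate is hung on the post, the square bottle's cap is off and held in the gripper, and the job is handed in at about 23 s; no verdict is reported.

- **Plate:** I lifted it off the cap by its tab and lowered its eye over the grey post. It lies flat on the bench, released and clear of the red and yellow look-alikes. The side, wrist and top views agree on this.
- **Cap:** Clockwise jammed, with the moment rising to 2.4 N m. Anticlockwise turned freely to about 52°. The cap then lifted straight up with no resistance.
- **Last check:** The cap is upright in the gripper with its underside at about 0.216 m, roughly 96 mm above where it sat. The bare neck of the bottle is visible. I did not touch the round bottle's cap, the screwdriver or the roller.

**What disagreed:**
- **Tool length:** The real fingertips sit about 33 mm above the reported TCP. My first attempt to grip the tab closed on air just above it, and I corrected from the pictures.
- **Grip width:** It read about 2 mm under the true thickness: 8–9 mm on the 10 mm tab and 12 mm on the 14 mm bar.

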